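# Pack the primary-colour paint kit and clip in its sample panel

### The arm

A 6-joint arm with a two-finger parallel gripper is mounted at the origin on the work surface. World frame = base frame: x ahead of the robot, y to its left, z up, the work surface at z = 0. Lengths are in m, angles in rad, forces in N, time in s.
With the tool pointing down it reaches from about 0.35 to 0.8 m from the base axis. Payload 7.3 kg.
Tool frame: the origin (TCP) lies between the finger pads; the fingertips stand 25 mm ahead of it and the grasp point (between the pads) lies 6 mm ahead of it (r.tip_extent is the distance from the TCP to the fingertips, in m); z points along the fingers, y is the direction in which the jaws open and shut (so a half turn about z gives the same grasp; the last joint's range is limited). The gripper opens to 85 mm and grips with 20 to 120 N. Pads are 22 mm wide; open, the fingers measure 114 mm over their backs; the gripper's body (76 mm by 85 mm) begins 54 mm behind the grasp point. The pads swing forward as they close: fully open they stand 13 mm farther back than shut.
Start: joints at [-1.25, 0.342, 1.524, -0, 1.275, -0.146], TCP at [0.236, -0.469, 0.256] pointing down, gripper open.
Joint ranges: [-2.53, 2.53], [-0.77, 2.02], [0.04, 2.7], [-1, 4.14], [0.28, 2.66], [-3.11, 3.11]. Speed limits (rad/s): [2.57, 2.57, 3.14, 3.14, 3.14, 3.14].

### API

Orientations are given as a unit quaternion [x, y, z, w].
In Python, from workcell import r, command_gripper, optics gives the robot as it stands. The module is installed in compiled form; this text tells all that it offers. Calls block until the motion is done:
- r.reach(position, orientation): joint-space move of the TCP to a pose.
- r.move_straight(position, orientation=None, speed=0.15, max_force=None): straight line of the TCP; orientation=None keeps the orientation; speed is the mean speed in m/s. With max_force (N) it stops when the force on the tool has changed by that much, and returns True; else False.
- r.movej(angles): joint-space move.
- command_gripper(opening, force=None): finger opening in m; force is the grip in N (None keeps the last); returns when the fingers have stopped.
- r.hold(seconds).
- r.solve_ik(position, orientation): joint angles nearest the present ones, or None.
- r.read_state(): the state.
- optics.get_image(name): name is "side" or "top"; returns (picture, depth): 420x560x3 uint8, red, green, blue; 420x560 float32, m along the optical axis (not along the pixel's ray), 0 where there is no reading.
- optics.camera_model(name): a dict with "K" (3x3 intrinsics, pixels), "k1" (the pictures are not rectified: a ray, as slopes to the right and down, at radius r is drawn at 1 + k1 r^2 times it, then the intrinsics apply), "R" (3x3) and "t" (3): a world point X has camera coordinates R X + t. Camera axes: x right, y down, z forward; pixel columns grow to the right and rows downward; lengths in m; the calibration is good to about 2 mm. A picture is of the moment at which its call begins. camera_model takes no time and is no camera call.
A pose or a line that the arm cannot do raises r.PlanningError and nothing moves.
- r.finish_job(): hands the job in, once; it reports no verdict.
The state is a dict: "time_s": time; "joint_positions": joint angles; "dq": joint speeds; "tau": joint torques, N m; "eef_pos": TCP position; "eef_rot": TCP orientation; "contact_force": force on the tool from outside, world axes, zero at the start; "torque": the same for the moment, N m; "grip_width": finger opening in m.
Only numpy, scipy, OpenCV 4.12 (cv2) and the standard library are available. Lean on these libraries where they do the work, as an engineer would, in place of code of your own. Each camera call takes 0.05 s, during which the arm holds its last target.

### The job

Pack the paint kit: stand each of the three black-lidded jars (red, yellow, blue) upright in the caddy cell whose floor disc has its colour, setting them down rather than dropping them, and leave the white-lidded ink jars where they stand. When all three jars are in, take the sample panel out of its stand and press its lower edge down into the caddy's sprung clip, upright, roughly centred along the jaws and fully home on the clip's floor, either face forward; then let go of it.

Things in the scene. Friction and masses are not known exactly. Their poses are not given: they have to be found in the camera images.
- jar_red_center (a point): loose round paint jar standing upright, red glass with a paper band, black screw lid with a red paint daub on top; 44 mm in diameter (lid 42 mm), 56 mm tall (lid the top 16 mm), about 90 g; the point is its centre, half-way up (28 mm above its underside); z is up, its yaw does not matter
- jar_yellow_center (a point): loose round paint jar standing upright, yellow glass with a paper band, black screw lid with a yellow paint daub on top; 44 mm in diameter (lid 42 mm), 56 mm tall (lid the top 16 mm), about 90 g; the point is its centre, half-way up (28 mm above its underside); z is up, its yaw does not matter
- jar_blue_center (a point): loose round paint jar standing upright, blue glass with a paper band, black screw lid with a blue paint daub on top; 44 mm in diameter (lid 42 mm), 56 mm tall (lid the top 16 mm), about 90 g; the point is its centre, half-way up (28 mm above its underside); z is up, its yaw does not matter
- ink_red_center (a point): loose round paint jar standing upright, red glass with a paper band, WHITE screw lid with a red paint daub on top; 44 mm in diameter (lid 42 mm), 56 mm tall (lid the top 16 mm), about 90 g; the point is its centre, half-way up (28 mm above its underside); z is up, its yaw does not matter. A look-alike (ink, not paint): it does not belong in the caddy and stays where it is
- ink_blue_center (a point): loose round paint jar standing upright, blue glass with a paper band, WHITE screw lid with a blue paint daub on top; 44 mm in diameter (lid 42 mm), 56 mm tall (lid the top 16 mm), about 90 g; the point is its centre, half-way up (28 mm above its underside); z is up, its yaw does not matter. A look-alike (ink, not paint): it does not belong in the caddy and stays where it is
- disc_red: red disc, 62 mm wide, 2 mm thick, fixed on the floor of one of the caddy's three cells, for the red jar. Origin: centre of its underside, 4 mm above the table; the jar stands on its top, 6 mm above the table. Cells: 68 mm square inside, walls 4 mm thick, their rims 22 mm above the table, in a row at 72 mm pitch along the disc's y axis; x and y are square to the walls
- disc_yellow: yellow disc, 62 mm wide, 2 mm thick, fixed on the floor of one of the caddy's three cells, for the yellow jar. Origin: centre of its underside, 4 mm above the table; the jar stands on its top, 6 mm above the table. Cells: 68 mm square inside, walls 4 mm thick, their rims 22 mm above the table, in a row at 72 mm pitch along the disc's y axis; x and y are square to the walls
- disc_blue: blue disc, 62 mm wide, 2 mm thick, fixed on the floor of one of the caddy's three cells, for the blue jar. Origin: centre of its underside, 4 mm above the table; the jar stands on its top, 6 mm above the table. Cells: 68 mm square inside, walls 4 mm thick, their rims 22 mm above the table, in a row at 72 mm pitch along the disc's y axis; x and y are square to the walls
- panel_center (a point): loose white panel with red, yellow, blue patches, upright in a dark wooden stand; 70 mm wide (y), 75 tall (z up), 5 thick (x), 50 g. Point: its centre, half-way up. Wooden grip bar along its top: 12 mm thick (x), 60 long, 22 tall, 15.5 to 37.5 mm above the point. Fixed stand 44 x 76 x 22 mm high, slot 18 deep and 8 wide: lift straight up
- clip_seat (a point): sprung clip, two orange jaws, at the +y end of the caddy. Point: centre of its floor between the jaws, 8 mm above the table; the panel's lower edge rests here when home. x: the jaws part this way (panel thickness along x); y along the jaws, 60 mm; z up. Jaws meet 2 to 16 mm above the floor and flare to a 18 mm mouth at 34 mm. Each gives 7 mm; entry takes some 10 N, then they hold the panel
Mind the look-alikes: they are no part of the job. What is shaped like the part that bears jar_blue_center but green is not meant. What is meant by the part that bears panel_center is not turquoise, and is the larger of those in its own colour.

How it is judged:
On the way, in this order (a step that is already met when the one before it is completed fails the run):
1. all three black-lidded jars stand in the cells of their colours (horizontal distance between jar_red_center and disc_red below 0.018 m and z of jar_red_center in the frame of disc_red between 0.026 and 0.035 m and angle between each of jar_red_center, jar_yellow_center, jar_blue_center's own z axis and vertical below 0.12 rad and horizontal distance between jar_yellow_center and disc_yellow below 0.018 m and z of jar_yellow_center in the frame of disc_yellow between 0.026 and 0.035 m and horizontal distance between jar_blue_center and disc_blue below 0.018 m and z of jar_blue_center in the frame of disc_blue between 0.026 and 0.035 m and contact force between the fingers and jar_red below 0.1 N and contact force between the fingers and jar_yellow below 0.1 N and contact force between the fingers and jar_blue below 0.1 N), for 0.2 s.
2. the sample panel is pressed home in the clip (z of panel_center in the frame of clip_seat between 0.033 and 0.0415 m and angle between panel_center's own z axis and vertical below 0.12 rad and angle between the x axis of panel_center and the x axis of clip_seat, either way round below 0.15 rad and x of panel_center in the frame of clip_seat between -0.006 and 0.006 m and y of panel_center in the frame of clip_seat between -0.015 and 0.015 m), for 0.2 s.
At the end, for the whole second after the job is handed in: Each black-lidded jar upright (0.12 rad) on its colour's disc, centres within 18 mm; panel in the clip: upright (0.12 rad), in line (0.15 rad), lower edge within 4 mm of the clip's floor, within 6 mm across and 15 mm along the jaws of centre; all at rest, released (all of step 2 and horizontal distance between jar_red_center and disc_red below 0.018 m and z of jar_red_center in the frame of disc_red between 0.026 and 0.035 m and angle between each of jar_red_center, jar_yellow_center, jar_blue_center's own z axis and vertical below 0.12 rad and horizontal distance between jar_yellow_center and disc_yellow below 0.018 m and z of jar_yellow_center in the frame of disc_yellow between 0.026 and 0.035 m and horizontal distance between jar_blue_center and disc_blue below 0.018 m and z of jar_blue_center in the frame of disc_blue between 0.026 and 0.035 m and linear speed of each of jar_red, jar_yellow, jar_blue, panel below 0.02 m/s); the robot touches nothing.
It fails at once if a white-lidded jar is shifted by more than 15 mm or knocked over (distance of any of ink_red_center, ink_blue_center from where it was at the start of the episode above 0.015 m or angle between any of ink_red_center, ink_blue_center's own z axis and vertical above 0.4 rad).
It fails at once if a black-lidded jar or the panel is dropped: falling or flying free at more than 0.7 m/s (a fall of 25 mm) ((linear speed of jar_red above 0.7 m/s and contact force between the fingers and jar_red below 0.05 N) or (linear speed of jar_yellow above 0.7 m/s and contact force between the fingers and jar_yellow below 0.05 N) or (linear speed of jar_blue above 0.7 m/s and contact force between the fingers and jar_blue below 0.05 N) or (linear speed of panel above 0.7 m/s and contact force between the fingers and panel below 0.05 N)).
It also fails if it takes over 99 s, if anything falls off the work surface, if the arm or the gripper's body presses on something with over 40 N, if the wrist force passes 120 N, or if a joint passes its speed limit or range.

## Working session

There is one attempt and no reset: what is moved stays moved. The work goes in short steps, each a Python script; the robot and the scene stay as the last script left them, time stands still between calls to the robot, and variables do not carry over. Pictures are saved under pics/ and viewed, and the job is handed in when it is done.

```bash
mkdir -p pics; python3 - <<'E'
from workcell import r, command_gripper, optics
import cv2,numpy as np
for n in("top","side"):
    p,d=optics.get_image(n); np.savez(f"pics/{n}0.npz",p=p,d=d)
    cv2.imwrite(f"pics/{n}0.png",p[:,:,::-1]); print(optics.camera_model(n))
s=r.read_state();print(s["time_s"],s["eef_pos"],s["eef_rot"],s["grip_width"])
E
```

```text
{'K': array([[407.34290213,   0.        , 278.13145344],
       [  0.        , 407.34290213, 205.02117036],
       [  0.        ,   0.        ,   1.        ]]), 'k1': -0.07034165067509579, 'R': array([[ 0.00836275, -0.9999505 ,  0.00539081],
       [-0.98282454, -0.00921317, -0.18431235],
       [ 0.18435289, -0.00375687, -0.98285294]]), 't': array([0.04437741, 0.53280445, 0.84499791])}
{'K': array([[433.44371907,   0.        , 280.31055815],
       [  0.        , 433.44371907, 205.94023952],
       [  0.        ,   0.        ,   1.        ]]), 'k1': -0.03156104175767246, 'R': array([[-0.91751296, -0.3971918 , -0.0202149 ],
       [-0.19629761,  0.49648186, -0.84556077],
       [ 0.34588613, -0.77184483, -0.53349634]]), 't': array([0.50746518, 0.12239803, 0.9089288 ])}
0.1 [ 0.23617238 -0.46853675  0.25569708] [ 9.72886312e-01  2.31282890e-01 -5.15116811e-05 -6.68637353e-04] 0.08526934935311158
```

View pics/top0.png

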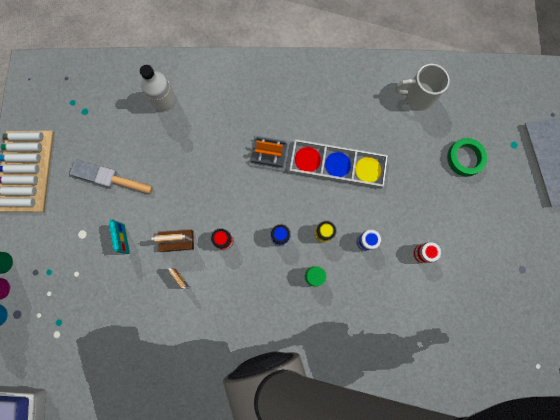

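View pics/side0.png

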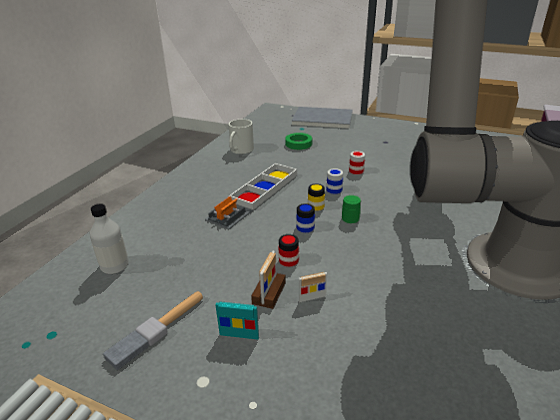

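The top view shows, in pixels:
- Black-lidded jars: red (222,239), blue (281,235), yellow (326,231).
- White-lidded inks: blue (370,240), red (428,252).
- Caddy discs: red (307,159), blue (338,164), yellow (369,170); the clip is at (267,150).
- Panel in its stand at (172,240).
- Decoys: turquoise panel (118,237), small panel (178,278), green jar (316,276).

I'll enlarge these next.

```bash
python3 - <<'E'
import cv2
p=cv2.imread("pics/top0.png")
def crop(n,x0,y0,x1,y1,s):
    cv2.imwrite(n,cv2.resize(p[y0:y1,x0:x1],None,fx=s,fy=s,interpolation=cv2.INTER_CUBIC))
crop("pics/c1.png",240,120,400,200,5)
crop("pics/c2.png",140,210,300,270,5)
crop("pics/c3.png",290,210,450,270,5)
E
```

```text
(no output)
```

View pics/c1.png

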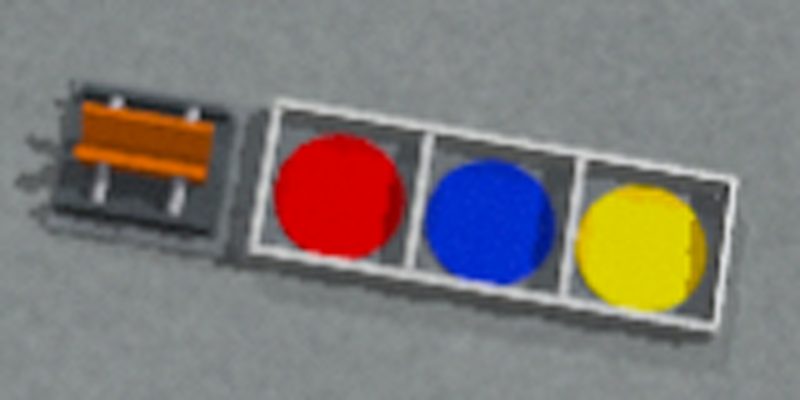

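View pics/c2.png

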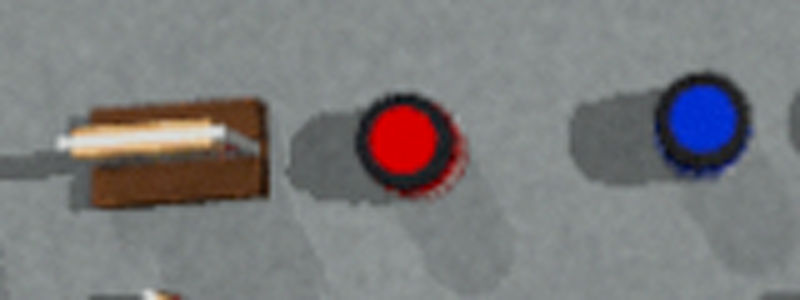

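View pics/c3.png

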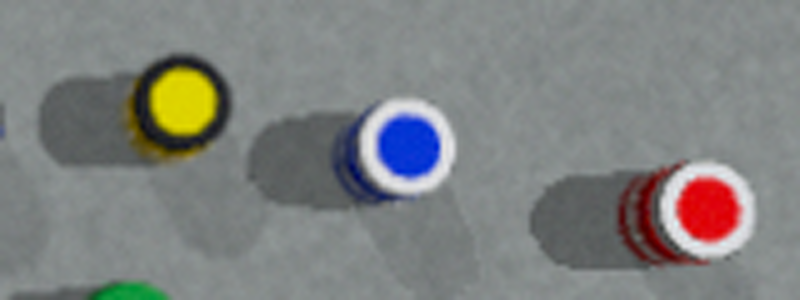

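```bash
cat > h.py <<'E'
import numpy as np,cv2
from workcell import r, command_gripper, optics
def rays(n,px):
    m=optics.camera_model(n);K=m["K"]
    d=cv2.undistortPoints(np.array(px,float).reshape(-1,1,2),K,np.array([m["k1"],0,0,0.]))[:,0]
    d=np.c_[d,np.ones(len(d))]
    return m,d
def at_z(n,px,z):
    m,d=rays(n,px);C=-m["R"].T@m["t"];D=d@m["R"]
    return C+D*((np.asarray(z)-C[2])/D[:,2])[:,None]
def cloud(n,dep):
    h,w=dep.shape;v,u=np.mgrid[:h,:w]
    m,d=rays(n,np.c_[u.ravel(),v.ravel()])
    P=(d*dep.reshape(-1,1)-m["t"])@m["R"]
    return P.reshape(h,w,3)
def proj(n,X):
    m=optics.camera_model(n);rv=cv2.Rodrigues(m["R"])[0]
    return cv2.projectPoints(np.array(X,float).reshape(-1,1,3),rv,m["t"],m["K"],np.array([m["k1"],0,0,0.]))[0][:,0]
def crop(p,n,x0,y0,x1,y1,s):
    cv2.imwrite(n,cv2.resize(p[y0:y1,x0:x1,::-1],None,fx=s,fy=s,interpolation=cv2.INTER_CUBIC))
E
python3 - <<'E'
from h import *
np.set_printoptions(precision=4,suppress=True)
z=np.load("pics/top0.npz");P=cloud("top",z["d"]);p=z["p"].astype(int)
f=lambda x0,y0,a:np.array([[x0+(u+.5)/5-.5,y0+(v+.5)/5-.5] for u,v in a])
D=at_z("top",f(240,120,[(340,197),(490,222),(640,248)]),.006);print("discs",D)
print("pitch",np.linalg.norm(np.diff(D[:,:2],axis=0),axis=1))
C=at_z("top",f(240,120,[(275,101),(736,179),(716,327),(251,251)]),.022);print("rim",C, C.mean(0))
print([np.linalg.norm(C[i]-C[i-1]) for i in range(4)])
L=at_z("top",f(140,210,[(403,141),(702,120)]),.056);print("red,blue",L)
L=at_z("top",f(290,210,[(183,102),(409,147),(709,209)]),.056);print("yel,inkb,inkr",L)
for n in("top","side"):
    z=np.load(f"pics/{n}0.npz");P=cloud(n,z["d"]);ok=z["d"]>0
    X=P[ok]
    # table
    t=X[(abs(X[:,0]-.5)<.15)&(abs(X[:,1])<.3)&(X[:,2]<.01)];print(n,"table z",np.median(t[:,2]))
    b=X[(X[:,2]>.062)&(X[:,2]<.09)&(abs(X[:,0]-.5)<.1)&(abs(X[:,1]-.3)<.1)]
    print("bar",len(b),b.min(0),b.max(0),np.median(b,0))
    # clip
    b=X[(X[:,2]>.03)&(X[:,2]<.06)&(abs(X[:,0]-.68)<.07)&(abs(X[:,1]-.1)<.08)]
    if len(b):print("clip",len(b),b.min(0),b.max(0),np.median(b,0))
    for nm,c in(("red",(0,)),("",())):pass
    for q in ((.5,.16),(.5,.04),(.5,-.05)):
        pass
E
```

```text
discs [[ 0.6516 -0.0196  0.006 ]
 [ 0.6402 -0.0903  0.006 ]
 [ 0.6283 -0.1611  0.006 ]]
pitch [0.0716 0.0717]
rim [[ 0.6931  0.0118  0.022 ]
 [ 0.6578 -0.2038  0.022 ]
 [ 0.5866 -0.1913  0.022 ]
 [ 0.6203  0.0228  0.022 ]] [ 0.6395 -0.0901  0.022 ]
[np.float64(0.07364307272390463), np.float64(0.21841932315639934), np.float64(0.0722511324746223), np.float64(0.21676393460179583)]
red,blue [[0.4583 0.173  0.056 ]
 [0.4686 0.0446 0.056 ]]
yel,inkb,inkr [[ 0.4773 -0.0551  0.056 ]
 [ 0.4585 -0.1527  0.056 ]
 [ 0.4323 -0.283   0.056 ]]
top table z 0.001445646960872092
bar 372 [0.4255 0.2446 0.0621] [0.4895 0.3998 0.0845] [0.4551 0.3049 0.0781]
clip 226 [0.6483 0.0412 0.03  ] [0.6831 0.1027 0.0464] [0.67   0.0712 0.0401]
side table z 0.0016344924743942996
bar 473 [0.4258 0.2436 0.0621] [0.4899 0.4    0.0821] [0.4516 0.3097 0.0759]
clip 192 [0.6502 0.04   0.0302] [0.6835 0.1021 0.0459] [0.6711 0.075  0.0389]
```

```bash
python3 - <<'E'
from h import *
np.set_printoptions(precision=4,suppress=True)
A={}
for n in("top","side"):
    z=np.load(f"pics/{n}0.npz");P=cloud(n,z["d"]);p=z["p"];ok=z["d"]>0
    a=np.array([.1624,.9867]);b=np.array([.9867,-.1624])  # caddy y, x axes
    s=P[...,:2]-np.array([.6402,-.0903])
    X=np.dstack([s@b,s@a,P[...,2]])
    hsv=cv2.cvtColor(p,cv2.COLOR_RGB2HSV)
    m=ok&(X[...,1]>.12)&(X[...,1]<.24)&(abs(X[...,0])<.06)
    o=m&(hsv[...,0]<25)&(hsv[...,0]>4)&(hsv[...,1]>150)
    q=X[o];print(n,"orange",len(q),np.percentile(q,[0,5,50,95,100],axis=0))
    t=q[q[:,2]>.030]
    print(" y centre",(np.percentile(t[:,1],2)+np.percentile(t[:,1],98))/2)
    ridge=q[q[:,2]>.036]
    for sg in(-1,1):
        w=ridge[(ridge[:,0]*sg-0.0*sg)>0];print(" high pts side",sg,len(w),w.mean(0) if len(w) else "")
    print(np.histogram(t[:,0],bins=np.arange(-.03,.03,.003)))
    w=m&~o&(X[...,2]>.004)&(X[...,1]>.13); print(" clip base",np.percentile(X[w],[1,50,99],axis=0))
    # bar
    B=ok&(P[...,2]>.064)&(P[...,2]<.09)&(abs(P[...,0]-.45)<.06)&(P[...,1]>.23)&(P[...,1]<.345)
    v,u=np.where(B);print(n,"bar px",u.min(),u.max(),v.min(),v.max())
    q=P[B];print(" bar",len(q),np.percentile(q,[0,2,50,98,100],axis=0))
    t=q[q[:,2]>.072][:,:2].astype(np.float32);print(" rect",cv2.minAreaRect(t))
    for h,s2 in (("p",p),): crop(p,f"pics/bar_{n}.png",max(u.min()-30,0),v.min()-30,u.max()+30,v.max()+30,7)
    v,u=np.where(o);crop(p,f"pics/clip_{n}.png",u.min()-20,v.min()-20,u.max()+20,v.max()+20,8);print(u.min()-20,v.min()-20)
E
```

```text
top orange 325 [[-0.0148  0.134   0.0055]
 [-0.0129  0.1376  0.0109]
 [ 0.002   0.1648  0.0358]
 [ 0.0231  0.1918  0.0448]
 [ 0.0257  0.1977  0.0464]]
 y centre 0.16425509689732765
 high pts side -1 57 [-0.0119  0.164   0.0429]
 high pts side 1 103 [0.0074 0.1638 0.0406]
(array([ 0,  0,  0,  0,  0, 30, 22, 11,  6,  0, 25, 52, 50, 26,  1,  0,  0,
        0,  0]), array([-0.03 , -0.027, -0.024, -0.021, -0.018, -0.015, -0.012, -0.009,
       -0.006, -0.003, -0.   ,  0.003,  0.006,  0.009,  0.012,  0.015,
        0.018,  0.021,  0.024,  0.027]))
 clip base [[-0.0538  0.1304  0.004 ]
 [-0.0151  0.1696  0.0094]
 [ 0.0443  0.2372  0.0243]]
top bar px 152 186 233 241
 bar 205 [[0.4484 0.2446 0.0642]
 [0.449  0.246  0.066 ]
 [0.4562 0.2784 0.08  ]
 [0.4629 0.3109 0.0833]
 [0.4651 0.3145 0.0845]]
 rect ((0.4566478133201599, 0.27955135703086853), (0.012249278835952282, 0.06968333572149277), 4.960036754608154)
235 120
side orange 290 [[-0.0136  0.1337  0.0003]
 [-0.0109  0.14    0.0136]
 [-0.0046  0.1709  0.0336]
 [ 0.0097  0.1937  0.0436]
 [ 0.0581  0.1967  0.0459]]
 y centre 0.16548237978588393
 high pts side -1 50 [-0.0104  0.1674  0.0412]
 high pts side 1 59 [0.0083 0.1656 0.0402]
(array([ 0,  0,  0,  0,  0,  9, 38, 22,  2,  0,  3, 25, 49, 23,  1,  0,  0,
        0,  0]), array([-0.03 , -0.027, -0.024, -0.021, -0.018, -0.015, -0.012, -0.009,
       -0.006, -0.003, -0.   ,  0.003,  0.006,  0.009,  0.012,  0.015,
        0.018,  0.021,  0.024,  0.027]))
 clip base [[-0.0414  0.1315  0.0041]
 [-0.0186  0.1837  0.0103]
 [ 0.0375  0.2105  0.0438]]
side bar px 259 275 250 280
 bar 254 [[0.4479 0.2436 0.064 ]
 [0.4484 0.2496 0.0644]
 [0.4534 0.2867 0.0793]
 [0.4628 0.3142 0.0816]
 [0.4641 0.3161 0.0821]]
 rect ((0.45658114552497864, 0.27984556555747986), (0.012842991389334202, 0.07291144132614136), 4.374191761016846)
194 177
```

```bash
cat >> h.py <<'E'
YAW=-0.161
def quat(a): return [np.cos(a/2),np.sin(a/2),0,0]
def near(a):
    return a
DISC={"red":(.6516,-.0196),"blue":(.6402,-.0903),"yellow":(.6283,-.1611)}
CLIP=(.6654,.0722)
E
python3 - <<'E'
from h import *
np.set_printoptions(precision=4,suppress=True)
J={"red":(.4583,.173),"blue":(.4686,.0446),"yellow":(.4773,-.0551)}
for n in("top","side"):
    z=np.load(f"pics/{n}0.npz");P=cloud(n,z["d"]);ok=z["d"]>0
    for k,c in J.items():
        m=ok&(np.hypot(P[...,0]-c[0],P[...,1]-c[1])<.035)&(P[...,2]>.053)
        q=P[m];print(n,k,len(q),(q.min(0)+q.max(0))/2,q.mean(0),cv2.minEnclosingCircle(q[:,:2].astype(np.float32)))
print("tip",r.tip_extent)
q0=r.read_state()["joint_positions"]
pts=[(*J[k],.043) for k in J]+[(*DISC[k],.2) for k in J]+[(*CLIP,.15)]+[(.4566,.2797,.15)]
for a in(YAW+np.pi/2,YAW-np.pi/2):
    for x in pts:
        s=r.solve_ik(x,quat(a));print(round(a,2),x,s if s is None else np.array(s))
E
```

```text
top red 301 [0.4591 0.1722 0.0578] [0.4594 0.172  0.0575] ((0.4593212604522705, 0.17194023728370667), 0.02119944617152214)
top blue 285 [0.4688 0.0435 0.0575] [0.4682 0.0435 0.0574] ((0.4678656756877899, 0.04360228031873703), 0.020876267924904823)
top yellow 284 [ 0.4775 -0.0557  0.0577] [ 0.4772 -0.0557  0.0576] ((0.4782058894634247, -0.05564898997545242), 0.020989621058106422)
side red 214 [0.4588 0.1719 0.0566] [0.458  0.1746 0.0573] ((0.4592236280441284, 0.17258208990097046), 0.022014310583472252)
side blue 166 [0.4687 0.0434 0.0573] [0.4683 0.0468 0.0575] ((0.4694010615348816, 0.043497323989868164), 0.022184576839208603)
side yellow 134 [ 0.4771 -0.0536  0.0567] [ 0.4768 -0.0526  0.0573] ((0.4773128032684326, -0.05248729884624481), 0.022731216624379158)
tip 0.025
1.41 (0.4583, 0.173, 0.043) [ 0.2043  0.5671  1.8652 -0.      0.7092  0.3653]
1.41 (0.4686, 0.0446, 0.043) [-0.0681  0.5442  1.9178 -0.      0.6796  0.0929]
1.41 (0.4773, -0.0551, 0.043) [-0.2746  0.5558  1.8911 -0.      0.6947 -0.1136]
1.41 (0.6516, -0.0196, 0.2) [-0.1475  0.6199  1.2218 -0.      1.2998  0.0135]
1.41 (
[... 195 characters left out ...]
 1.2246 -0.      1.2224  0.1547]
1.41 (0.4566, 0.2797, 0.15) [ 0.4064  0.4693  1.6442 -0.      1.0281  0.5674]
-1.73 (0.4583, 0.173, 0.043) [ 0.2043  0.5671  1.8652 -0.      0.7092 -2.7762]
-1.73 (0.4686, 0.0446, 0.043) [-0.0681  0.5442  1.9178 -0.      0.6796 -3.0487]
-1.73 (0.4773, -0.0551, 0.043) [-0.2746  0.5558  1.8911 -0.      0.6947  3.028 ]
-1.73 (0.6516, -0.0196, 0.2) None
-1.73 (0.6402, -0.0903, 0.2) [-0.2586  0.6099  1.2402 -0.      1.2915  3.044 ]
-1.73 (0.6283, -0.1611, 0.2) [-0.3691  0.6138  1.2331 -0.      1.2947  2.9335]
-1.73 (0.6654, 0.0722, 0.15) [-0.0063  0.6946  1.2246 -0.      1.2224 -2.9869]
-1.73 (0.4566, 0.2797, 0.15) [ 0.4064  0.4693  1.6442 -0.      1.0281 -2.5742]
```

View pics/clip_top.png

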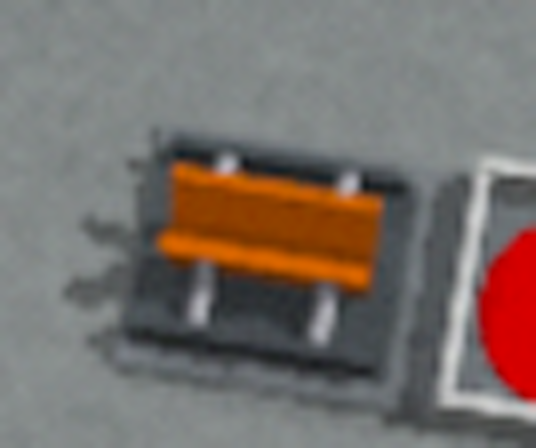

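View pics/clip_side.png

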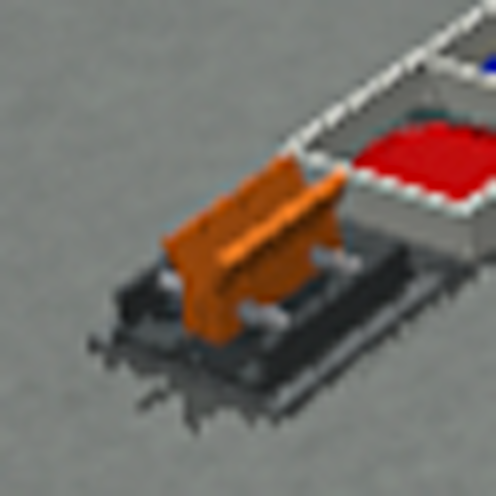

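View pics/bar_side.png

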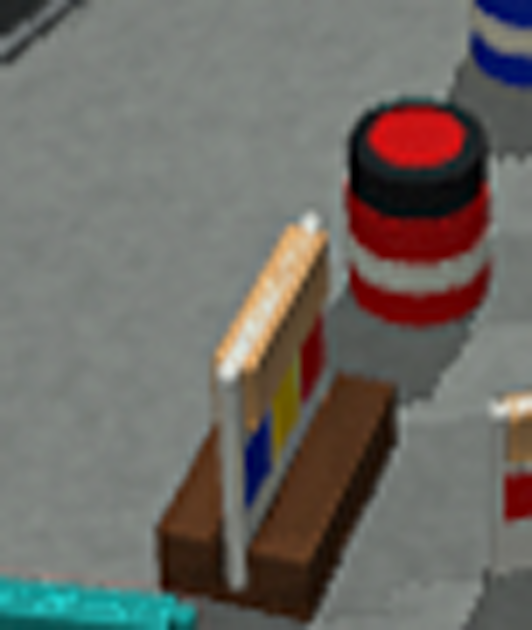

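```bash
cat >> h.py <<'E'
J={"red":(.4588,.1724),"blue":(.4686,.0440),"yellow":(.4774,-.0550)}
A=quat(YAW+np.pi/2)
def st(msg=""):
    s=r.read_state();print(msg,"t=%.1f"%s["time_s"],"p",np.round(s["eef_pos"],4),"F",np.round(s["contact_force"],1),"w %.4f"%s["grip_width"],flush=True)
def pick(k):
    x,y=J[k]
    r.reach((x,y,.13),A); r.move_straight((x,y,.043),speed=.12); st("at "+k)
    command_gripper(.0,force=30); st("gripped")
    r.move_straight((x,y,.14),speed=.15)
def place(k):
    x,y=DISC[k]
    r.reach((x,y,.14),A); r.move_straight((x,y,.060),speed=.12)
    st("pre"); c=r.move_straight((x,y,.045),speed=.02,max_force=4); st(f"down {c}")
E
python3 - <<'E'
from h import *
np.set_printoptions(precision=4,suppress=True)
f=lambda a:np.array([[235+(u+.5)/8-.5,120+(v+.5)/8-.5] for u,v in a])
e=at_z("top",f([(175,172),(383,203),(160,245),(372,276)]),.042);print(e,e.mean(0))
command_gripper(.075)
pick("red")
p,d=optics.get_image("side");crop(p,"pics/held.png",180,120,460,330,2.8)
E
```

```text
[[0.682  0.0999 0.042 ]
 [0.6733 0.0404 0.042 ]
 [0.6602 0.1037 0.042 ]
 [0.6515 0.0434 0.042 ]] [0.6668 0.0719 0.042 ]
at red t=3.7 p [0.4592 0.1724 0.0435] F [ 0.2 -0.5 -0.2] w 0.0746
gripped t=4.1 p [0.4592 0.1725 0.0438] F [-1.9 -0.9  5.5] w 0.0432
```

View pics/held.png

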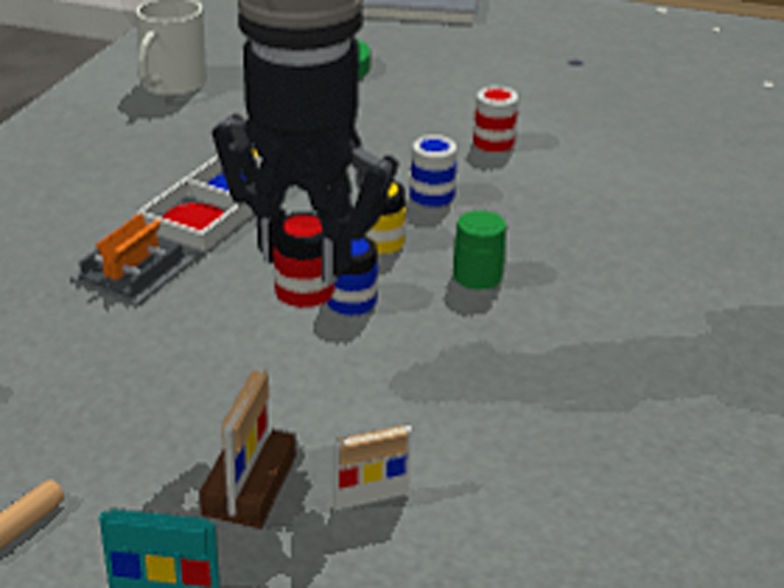

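The red jar is held upright at (302,258) in the crop. Now I'll place it.

```bash
cat >> h.py <<'E'
def release(k):
    x,y,z=r.read_state()["eef_pos"]
    command_gripper(.065); st("open"); r.move_straight((x,y,.14),speed=.15); st("up")
E
sed -i 's/^CLIP=.*/CLIP=(.6662,.0720)/' h.py
python3 - <<'E'
from h import *
place("red")
E
```

```text
pre t=6.8 p [ 0.6521 -0.0194  0.0609] F [-0.7 -0.8 -1. ] w 0.0429
down True t=7.4 p [ 0.6516 -0.0196  0.0499] F [-1.1  0.2  5.2] w 0.0431
```

Contact came at a TCP height of 0.0499, against an expected 0.0498. I'll release, then do the blue jar.

```bash
python3 - <<'E'
from h import *
release("red")
p,d=optics.get_image("side");crop(p,"pics/placed1.png",180,120,460,330,2.8)
pick("blue"); place("blue")
E
```

```text
open t=7.7 p [ 0.6509 -0.0195  0.0487] F [-0.3  0.2 -0.4] w 0.0649
up t=8.5 p [ 0.6511 -0.0196  0.1391] F [0.3 0.1 0.2] w 0.0648
at blue t=10.2 p [0.4693 0.0439 0.0433] F [-0.2  0.1  0.5] w 0.0650
gripped t=10.5 p [0.4691 0.044  0.0439] F [-0.6 -0.1  6.5] w 0.0429
pre t=13.0 p [ 0.6407 -0.0902  0.0609] F [ 0.8 -0.7 -1.2] w 0.0426
down True t=13.5 p [ 0.6402 -0.0903  0.05  ] F [-1.  -0.   4.9] w 0.0431
```

View pics/placed1.png

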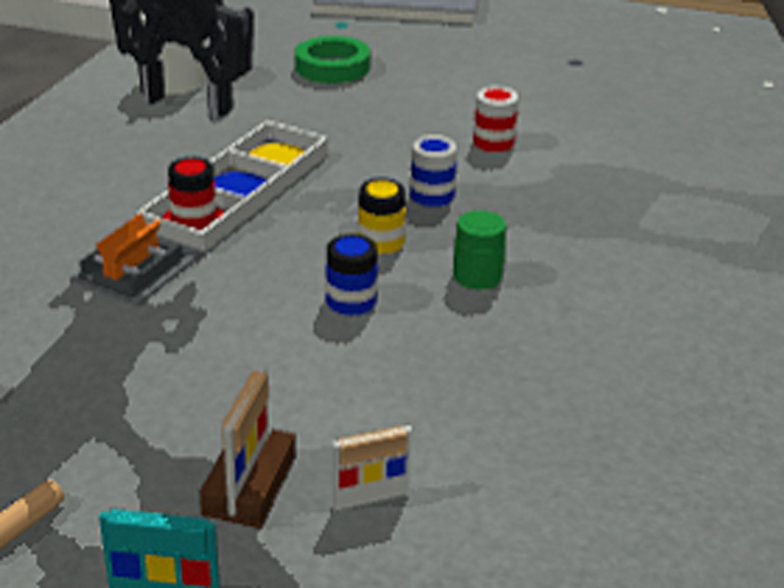

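The red jar stands upright in the red cell (190,190). Next: release blue and place yellow.

```bash
python3 - <<'E'
from h import *
release("blue")
pick("yellow"); place("yellow"); release("yellow")
r.reach((.45,.15,.25),A)
for n in("top","side"):
    p,d=optics.get_image(n);np.savez(f"pics/{n}1.npz",p=p,d=d)
    P=cloud(n,d)
    for k,c in DISC.items():
        m=(d>0)&(np.hypot(P[...,0]-c[0],P[...,1]-c[1])<.035)&(P[...,2]>.058)
        q=P[m]; print(n,k,len(q), len(q) and (q.mean(0).round(4),np.round(cv2.minEnclosingCircle(q[:,:2].astype(np.float32))[0]-np.array(c),4)))
    cv2.imwrite(f"pics/{n}1.png",p[:,:,::-1])
E
```

```text
open t=13.9 p [ 0.6395 -0.0902  0.0488] F [-0.5  0.4  0.6] w 0.0650
up t=14.6 p [ 0.6396 -0.0902  0.1391] F [-0.9  0.3 -0.9] w 0.0651
at yellow t=16.2 p [ 0.478  -0.0552  0.0433] F [ 0.1 -0.4  0.7] w 0.0650
gripped t=16.5 p [ 0.478  -0.0551  0.0439] F [-1.1  0.   6.8] w 0.0427
pre t=18.9 p [ 0.6288 -0.1611  0.0609] F [-0.2  0.4 -0.6] w 0.0429
down True t=19.5 p [ 0.6283 -0.1611  0.05  ] F [0.7 0.4 4.4] w 0.0429
open t=19.8 p [ 0.6277 -0.1609  0.049 ] F [ 0.  -0.4  0.5] w 0.0651
up t=20.6 p [ 0.6277 -0.1609  0.1391] F [0.3 0.8 0.1] w 0.0650
top red 276 (array([ 0.6493, -0.0199,  0.0635]), array([-0.0022, -0.0006]))
top blue 267 (array([ 0.6384, -0.0892,  0.0635]), array([-0.0018,  0.0017]))
top yellow 281 (array([ 0.6267, -0.1598,  0.0634]), array([-0.0008,  0.0008]))
side red 121 (array([ 0.6501, -0.0164,  0.0633]), array([-0.0012,  0.0009]))
side blue 116 (array([ 0.6383, -0.0869,  0.0633]), array([-0.0017,  0.0001]))
side yellow 92 (array([ 0.6265, -0.1561,  0.063 ]), array([ 0.0012, -0.0009]))
```

View pics/top1.png

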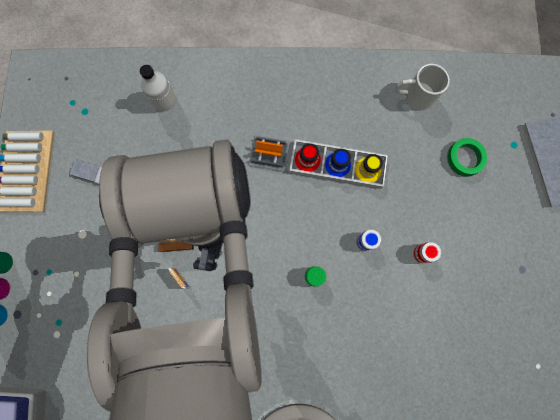

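View pics/side1.png

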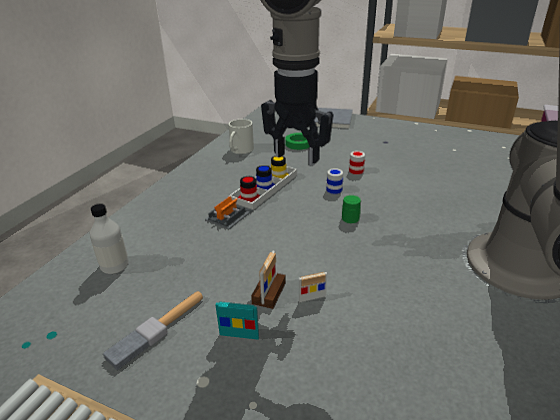

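All three jars are upright in their cells: lid tops within 3 mm of disc centres and at the correct height. Both inks are unmoved. Next, the panel.

```bash
python3 - <<'E'
from h import *
B=quat(.08+np.pi/2); x,y=.4566,.2797
command_gripper(.045)
r.reach((x,y,.15),B); c=r.move_straight((x,y,.071),speed=.1,max_force=8); st(f"at {c}")
command_gripper(0,force=60); st("grip")
r.move_straight((x,y,.16),speed=.1); st("lift")
r.reach((*CLIP,.16),A); st("over")
for n in("top","side"):
    p,d=optics.get_image(n);np.savez(f"pics/{n}2.npz",p=p,d=d)
    u,v=proj(n,[(*CLIP,.11)])[0].astype(int);print(n,u,v)
    crop(p,f"pics/{n}2.png",u-60,v-60,u+60,v+60,5)
E
```

```text
at False t=24.0 p [0.4571 0.2797 0.0717] F [ 0.9 -0.   0.6] w 0.0451
grip t=24.4 p [0.4568 0.2798 0.0716] F [-1.3 -1.   5.6] w 0.0114
lift t=25.5 p [0.4562 0.2795 0.1593] F [-0.2 -0.1 -0.8] w 0.0111
over t=26.6 p [0.6655 0.0734 0.1598] F [-0.7  0.8 -0.4] w 0.0110
top 267 137
side 223 178
```

View pics/top2.png

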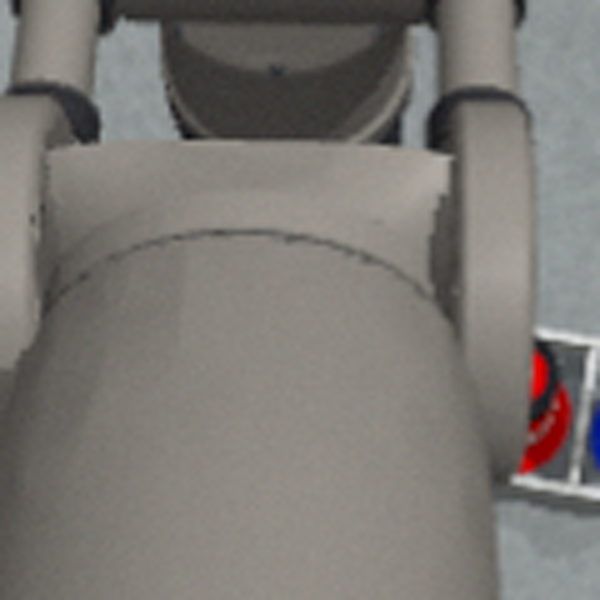

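View pics/side2.png

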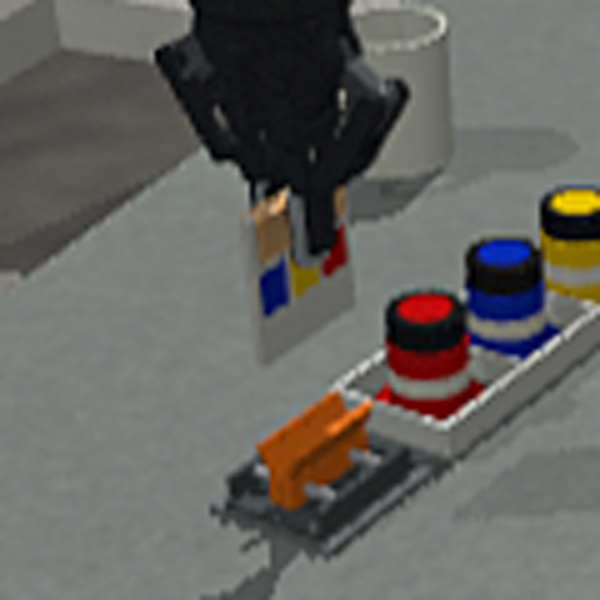

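```bash
python3 - <<'E'
from h import *
a=np.array([.1603,.987])
for z in(.090,.092):
  X=[(*(np.array([.6655,.0734])+s*.035*a),z) for s in(1,-1)]
  print((proj("side",X)-np.array([223-60,178-60]))*5)
st()
z=np.load("pics/side2.npz");P=cloud("side",z["d"])
# panel white points
b=np.array([.987,-.1603]);s=P[...,:2]-np.array([.6655,.0734])
Xl=np.dstack([s@b,s@a,P[...,2]])
m=(z["d"]>0)&(abs(Xl[...,0])<.03)&(abs(Xl[...,1])<.06)&(P[...,2]>.085)&(P[...,2]<.118)
q=Xl[m];print(len(q),np.percentile(q,[1,50,99],axis=0).round(4))
c=np.linalg.lstsq(np.c_[q[:,1],q[:,2]-.1,np.ones(len(q))],q[:,0],rcond=None)[0];print("x=ay+bz+c",c)
q2=q[q[:,2]<.105];print("y mid",(q2[:,1].min()+q2[:,1].max())/2,q2[:,1].min(),q2[:,1].max(),"zmin",q[:,2].min())
E
```

```text
[[258.44966741 371.39802935]
 [350.86147139 308.92150665]]
[[258.01756646 367.69534259]
 [350.54278541 305.32854742]]
 t=26.7 p [0.6655 0.0739 0.1603] F [-1.  -0.9 -1.2] w 0.0112
194 [[-0.0042 -0.0347  0.0942]
 [-0.0019  0.0042  0.1065]
 [ 0.0034  0.0353  0.1178]]
x=ay+bz+c [ 0.01793595  0.02625065 -0.0019977 ]
y mid 0.0007905094939162916 -0.033798909512361815 0.0353799285001944 zmin 0.09413639844628609
```

The panel hangs straight and centred in the grip (0.5 mm across, 1 mm along), with its bottom at z ≈ 0.092. Now I'll insert it.

```bash
python3 - <<'E'
from h import *
r.move_straight((*CLIP,.115),A,speed=.1); st("mouth")
c=r.move_straight((*CLIP,.090),speed=.03,max_force=10); st(f"in mouth {c}")
c=r.move_straight((*CLIP,.072),speed=.03,max_force=35); st(f"pressed {c}")
p,d=optics.get_image("side");crop(p,"pics/ins.png",163,138,303,258,5)
E
```

```text
mouth t=27.3 p [0.6664 0.0722 0.1153] F [ 0.5 -0.5  0.1] w 0.0112
in mouth False t=28.3 p [0.666  0.072  0.0897] F [ 0.2  0.6 -1.4] w 0.0108
pressed False t=29.0 p [0.6667 0.072  0.0756] F [-7.7 -1.1 23.1] w 0.0112
```

View pics/ins.png

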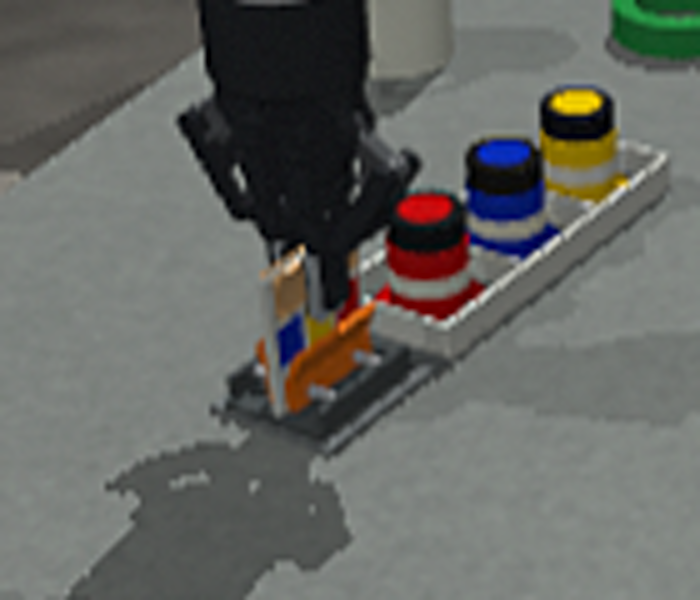

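The TCP is at 0.0756, the height expected when home. I'll press a bit harder to see whether it yields, then release.

```bash
python3 - <<'E'
from h import *
c=r.move_straight((*CLIP,.064),speed=.03,max_force=30); st(f"pressed {c}")
r.hold(.2); st()
x,y,_=r.read_state()["eef_pos"]
r.move_straight((*CLIP,.075),speed=.05); st("relax")
command_gripper(.04); st("open")
r.move_straight((*CLIP,.16),speed=.1)
r.reach((.45,.15,.25),A); st("clear")
for n in("top","side"):
    p,d=optics.get_image(n);np.savez(f"pics/{n}3.npz",p=p,d=d);P=cloud(n,d)
    a=np.array([.1603,.987]);b=np.array([.987,-.1603]);s=P[...,:2]-np.array(CLIP)
    X=np.dstack([s@b,s@a,P[...,2]])
    m=(d>0)&(abs(X[...,0])<.03)&(abs(X[...,1])<.06)&(P[...,2]>.068)
    q=X[m];t=q[q[:,2]>.080];print(n,len(q),"zmax",np.percentile(q[:,2],[50,90,99]).round(4),"x",np.percentile(q[:,0],[2,98]).round(4),"y",np.percentile(q[:,1],[1,99]).round(4), cv2.minAreaRect(t[:,:2].astype(np.float32)) if len(t)>3 else "")
    u,v=proj(n,[(.66,0,.05)])[0].astype(int)
    crop(p,f"pics/{n}3.png",u-70,v-60,u+70,v+60,5)
E
```

```text
pressed True t=29.3 p [0.6672 0.0719 0.0757] F [-2.2 -0.4  5.1] w 0.0114
 t=29.5 p [0.6672 0.0719 0.0757] F [-2.1 -0.1  7. ] w 0.0111
relax t=29.8 p [0.6669 0.0719 0.0757] F [ 0.5 -0.6  4.6] w 0.0113
open t=30.1 p [0.666  0.072  0.0746] F [-0.5  1.1 -1.1] w 0.0402
clear t=32.1 p [0.451  0.1498 0.2498] F [-0.7  0.2  0.5] w 0.0400
top 223 zmax [0.0834 0.0859 0.0875] x [-0.007   0.0048] y [-0.0351  0.0334] ((-0.0003974670544266701, -0.0008538924157619476), (0.06865750998258591, 0.013014420866966248), 89.38623046875)
side 193 zmax [0.0808 0.0855 0.0869] x [-0.0064  0.0059] y [-0.0349  0.0346] ((-0.0008124001324176788, -1.7061829566955566e-05), (0.015459864400327206, 0.06954827159643173), 2.2644519805908203)
```

View pics/top3.png

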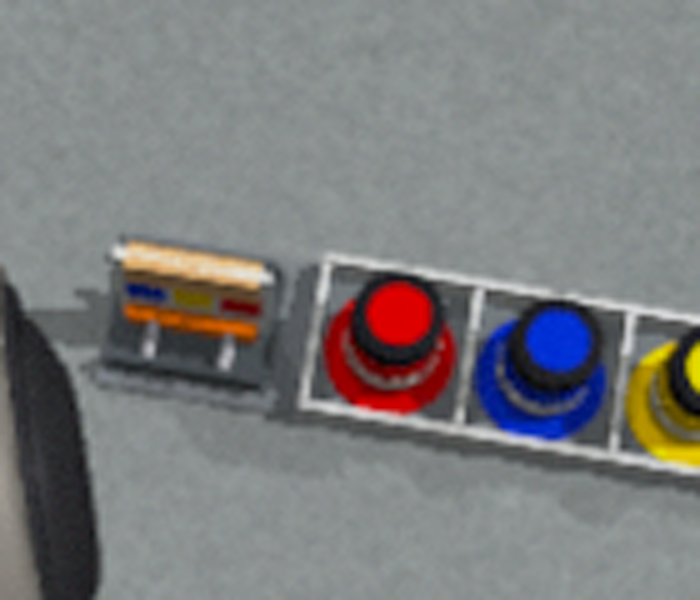

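View pics/side3.png

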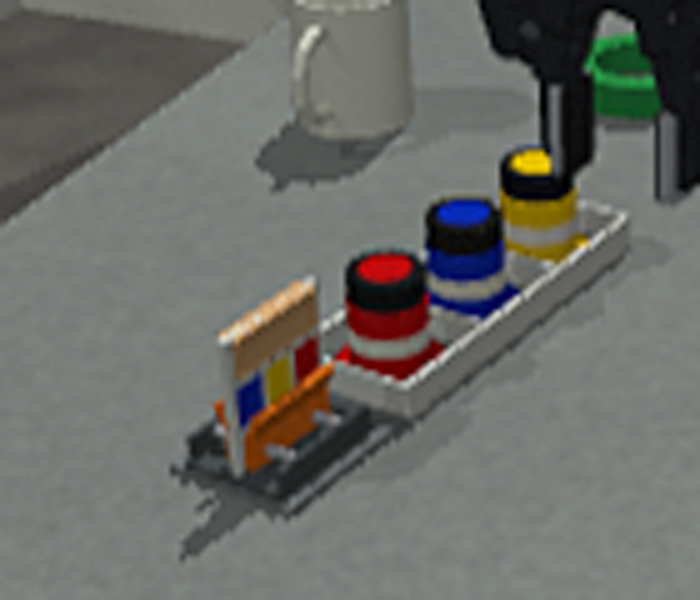

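```bash
python3 - <<'E'
from h import *
for n in("side","top"):
    d=np.load(f"pics/{n}3.npz")["d"];P=cloud(n,d)
    a=np.array([.1603,.987]);b=np.array([.987,-.1603]);s=P[...,:2]-np.array(CLIP)
    X=np.dstack([s@b,s@a,P[...,2]])
    m=(d>0)&(abs(X[...,0])<.012)&(abs(X[...,1])<.033)&(P[...,2]>.046)&(P[...,2]<.060)
    q=X[m];print(n,len(q),"face x",np.median(q[:,0]),np.linalg.lstsq(np.c_[q[:,1],q[:,2]-.05,np.ones(len(q))],q[:,0],rcond=None)[0].round(4))
    # inks
    for c in((.4585,-.1527),(.4323,-.283)):
        m=(d>0)&(np.hypot(P[...,0]-c[0],P[...,1]-c[1])<.04)&(P[...,2]>.053);q=P[m];print(" ink",len(q),len(q) and q.mean(0).round(4))
r.finish_job(); st("done")
E
```

```text
side 90 face x -0.0012121241425054607 [ 0.0081  0.0004 -0.0012]
 ink 111 [ 0.4581 -0.149   0.0577]
 ink 75 [ 0.4314 -0.279   0.0556]
top 33 face x -0.003322236846014325 [ 0.0061 -0.0263 -0.0034]
 ink 301 [ 0.4593 -0.151   0.0576]
 ink 310 [ 0.4318 -0.281   0.0573]
the job is handed in; nothing more can be done
the job is handed in; nothing more can be done
```

I packed the paint kit and handed the job in at about 32 s on the robot's clock. The hand-in gives no verdict, so what follows rests on my own last checks.

- **Jars:** I set the red, blue and yellow black-lidded jars down on their matching discs, each stopped by light contact and then released. Both cameras put them upright, within about 3 mm of the disc centres and at the right height.
- **Ink jars:** The white-lidded jars are where they started, to within the few millimetres the cameras can measure.
- **Panel:** I took it from its stand, pressed it into the clip and released it. It is upright and in line with the jaws to about 0.04 rad, and centred to about 1 mm both across and along them.
- **Seating depth:** When I pressed harder, the tool height barely moved, from 0.0756 to 0.0757 m. Fully home should be 0.0755 m.

**Disagreements:**
- Camera heights read about 1.5 mm high throughout, so I allowed for that.
- The top camera put the panel's top edge about 3 mm above its height in the stand, where 4 mm was expected. That is within its noise.
- The second press reported reaching its 30 N stop limit, yet the force read straight afterwards was only about 5 N.

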